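Try a laundry cart's hand brake, then hold its adjuster bolt for the lock nut

TASK

Set up this laundry cart's parking brake: to bed it in, pull the hand lever up until it stays by itself in the third notch, let go of it, then press the release button so that the lever drops fully home. Next reach down into the gap behind the bracket, grip the hexagon head of the adjuster bolt, turn it clockwise (seen from the head) as far as it goes and keep holding it there against its spring for a mate to tighten the lock nut; finish while still gripping it. Leave the spanner, spare wheel and grease tin where they lie.

Things in the scene. Friction and masses are not known exactly. Their poses are not given: they have to be found in the camera images.
- bracket: Cart frame end with its brake, fixed on the bench, varying place and yaw. Origin on the bench under the rear face of the upright steel bracket plate; x level, square to the plate, away from the robot's side; y along the plate to the lever side; z up. Plate: x 0 to 6, y -182 to 88, z to 152 mm. Frame tube behind it: x -50 to 0, y -220 to 140, top z 70 mm, on wood blocks.
- plate_top (a point): point on the top edge of the bracket plate, straight above the adjuster bolt's axis, 22 mm above it (bracket x 3, y -135, z 152 mm)
- kick_top (a point): point on the top edge of the kick plate, an upright steel plate on the robot's side, parallel to the bracket plate: bracket x -54 to -50, y -210 to -60, z to 152 mm. Between it and the bracket plate (x -50 to 0) is the gap, 50 mm wide, open at the top and both ends, 82 mm deep down to the frame tube
- lever_axis (a point): point on the lever's hinge axis (along the bracket's x), in the plane in which the grip swings: bracket x 27, y 50, z 115 mm. A toothed ratchet disc of 36 mm radius sits round it on the far face of the plate (x 10 to 20)
- wheel_mid (a point): middle of the rubber cart wheel, 100 mm across, 30 mm wide, on the plate's far face (bracket x 40, y -50, z 50 mm). Next to it, at y -146 to -110, the brake shoe arm, and at y -135, z 130 the lock nut (out to x 35). With the lever down nothing on the far face stands above z 165 mm
- lever (a joint): hand brake lever, rad: 0 = fully home (level, brake off), grows as the grip is raised, stop at 1.12. A ratchet catches it at 0.24, 0.49, 0.73 (third notch) and 0.98, clicking in just above each. Its weight, 1 to 2 N at the grip, pulls it down; it comes down only while the release button is pressed, then drops home by itself in about half a second
- brake_lever: hand brake lever: flat steel bar with a black rubber grip on its free end, a round bar 24 mm thick and 110 mm long. Frame turns with the lever: origin on the hinge axis at the plate's rear face, x along the hinge axis, y along the lever away from the hinge, level at rest; the grip's centre line runs at x 27, from y 115 to 225 mm
- grip_mid (a point): point on the grip's centre line, 185 mm from the lever axis, 40 mm from the free end: a good place to pinch it from above, fingers on both sides along the bracket's x; the bar can pivot between the pads as it swings up
- release (a joint): pawl with the release button, rad: 0 = up (engaged), 0.2 = fully down; the ratchet is free from about 0.1. Needs 3 to 6 N on the button, springs up when let go. Rocks by itself by about 0.1 while the lever is ratcheted up
- pawl: rocking pawl with a round black push button on its tail, 22 mm across, pressed straight down from above, full travel 9 mm. Origin on the pawl's pivot (bracket y 5, z 145.5 mm) at the plate's rear face; middle of the button's top at x 20, y -45, z 15.5 mm in its frame
- button_top (a point): middle of the button's top face; when up at bracket x 20, y -40, z 161 mm, 9 mm above the plate's top edge
- adjuster (a joint): adjuster bolt, rad, about the bracket's x through y -135, z 130 mm; grows clockwise seen from the head (robot's side): the head's top moves towards bracket -y, away from the lever. Starts at 0.35 to 0.55, kept by friction; stop at 1.0. Spring and friction: about 0.16 N m to reach the stop; let go there it springs back to about 0.67
- hex_head: steel hexagon head in the gap, 24 mm across flats, 28 mm across corners, 18 mm long. Origin on the bolt axis at the plate's rear face, x as the bracket's x; head from x -30 to -12 mm. Its y axis is square to one pair of flats (others every 60 degrees) and level when joint adjuster reads 0.70: grip with the tool leaning (adjuster - 0.70) rad about the bracket's x
- head_mid (a point): middle of the hexagon head, on the bolt axis, 21 mm behind the bracket plate, 22 mm below the two plates' top edges
- spanner: loose steel open spanner, 240 mm, on the bench beyond the cart frame; not to be moved
- spare_wheel: loose spare cart wheel lying flat, 100 mm across, 34 mm high; not to be moved
- grease_tin: loose steel tin, 72 mm across, 85 mm high; not to be moved

How it is judged:
By the outcome, as a careful person would: the job done as asked, in the order asked, and still so for the second after the job is handed in, while the arm keeps its last pose, push and grip.
It also fails if it takes over 56 s, if anything falls off the work surface, if the arm or the gripper's body presses on something with over 40 N, if the wrist force passes 120 N, or if a joint passes its speed limit or range.

ROBOT

A 6-joint arm with a two-finger parallel gripper is mounted at the origin on the work surface. World frame = base frame: x ahead of the robot, y to its left, z up, the work surface at z = 0. Lengths are in m, angles in degrees, forces in N, time in s.
With the tool pointing down it reaches from about 0.375 to 0.9 m from the base axis. Payload 3.1 kg.
Tool frame: the origin (TCP) lies between the finger pads, 19 mm behind the fingertips; this is the grasp point; z points along the fingers, y is the line along which they close (so a half turn about z gives the same grasp; the last joint's range is limited). The gripper opens to 87 mm and grips with 3 to 60 N. Pads are 19 mm wide; open, the fingers measure 117 mm over their backs; the gripper's body (75 mm by 190 mm) begins 51 mm behind the grasp point.
Start: joints at [-87.176, 30.224, 82.088, -0, 67.689, -10.227], TCP at [0.141, -0.609, 0.241] pointing down, gripper open.
Joint ranges: [-176.69, 176.69], [-43.24, 126.21], [12.49, 139.97], [-82, 262], [0, 151.66], [-163.58, 163.58]. Speed limits (degrees/s): [159.86, 159.86, 180, 180, 180, 180].

INTERFACE

Orientations are given as a 3x3 rotation matrix whose columns are the frame's x, y, z axes.
In Python, from rig import read_state, optics, order gives the robot as it stands.
- The arm moves only by the tool drive_tool, never from a script. Its argument "steps" is a list of rows, each a list of 7 numbers: the finger opening in mm, from 0 to 87, then the shift along the tool's x, y, z normalised to -1 to 1, where 1 is 0.12 m, then the turn, a rotation vector about the tool's x, y, z normalised to -1 to 1, where 1 is 1.5 rad. In form: [[jaw, tx, ty, tz, ax, ay, az], ...]. A call has 1 to 8 rows; each row is the pose to reach, as a shift and turn from the pose commanded when the call began, along the tool's axes at that moment; what a row does not reach only later rows make up. A row lasts 1/10 s, in which the tool goes at most 50 mm and 8.59 degrees, less where a joint would pass 70% of its speed; a pose out of reach is approached as far as the arm can. A call with a number of a shift or a turn outside -1 to 1 is refused whole. A call with a gripper value outside its range is refused whole. The fingers move at their own pace and stop on an object; the grip force is fixed at half the most. Time passes only in rows, so rows that repeat a pose let the fingers close. It gives the time, the measured TCP pose, the force, the opening and the grip force at its end, in the units of the state.
- read_state(): the state, without advancing time (a new reading comes with each control period).
- optics.capture(name): name is "side" or "top" or "wrist"; returns a dict with "color" (480x640x3 uint8, blue, green, red), "range_z" (480x640 float32, m along the optical axis (not along the pixel's ray), 0 where there is no reading), "fx", "fy", "cx", "cy" (pixels), "rvec" (rotation vector, rad) and "tvec" (3), from world to camera coordinates, as OpenCV has them. Camera axes: x right, y down, z forward; pixel columns grow to the right and rows downward; lengths in m; the calibration is good to about 2 mm. A picture is of the moment at which its call begins.
- order.hand_in(): hands the job in; it is judged then, once.
The state is a dict: "time_s": time; "joint_positions": joint angles; "qvel": joint speeds; "tau": joint torques, N m; "position": TCP position; "tcp_rot": TCP orientation; "force": force on the tool from outside, world axes, zero at the start; "moment": the same for the moment, N m; "opening": opening from 0.0 (shut) to 1.0 (fully open); "grasp_force": force on a finger pad.
Only numpy, scipy, OpenCV 4.12 (cv2) and the standard library are available. Lean on these libraries where they do the work, as an engineer would, in place of code of your own. Each camera call takes 0.05 s, during which the arm holds its last target. There are 200 camera calls.

## Working session

There is one attempt and no reset: what is moved stays moved. The work goes in short steps, Python scripts to look and compute and a tool call to move; the robot and the scene stay as the last step left them, time stands still between calls to the robot, and variables do not carry over. Pictures are saved under pics/ and viewed, at most 10 in all, crops included, and the job is handed in when it is done.

Besides the shell and the picture viewer there is one more tool, called after "Request:" as name(argument=value, ...), one argument or row to a line, values as JSON. drive_tool: Moves the arm, as the interface text tells. Scaled input: -1 to 1 covers 0.12 m each way for a shift and 1.5 rad each way for a turn. Its arguments: {"type":"object","properties":{"steps":{"type":"array"}},"required":["steps"]}

```bash
mkdir -p pics; cat > h.py <<'E'
import numpy as np, cv2
from rig import read_state, optics, order
def cap(n):
    c=optics.capture(n); c['R']=cv2.Rodrigues(np.array(c['rvec'],float))[0]; c['t']=np.array(c['tvec'],float).ravel(); return c
def cloud(c):
    z=c['range_z']; v,u=np.mgrid[0:480,0:640]
    p=np.stack([(u-c['cx'])/c['fx']*z,(v-c['cy'])/c['fy']*z,z],-1)
    w=(p-c['t'])@c['R']; w[z==0]=np.nan; return w
E
python3 - <<'E'
from h import *
import pickle
d={n:cap(n) for n in('side','top')}
pickle.dump(d,open('d.pkl','wb'))
for n in d:
    cv2.imwrite(f'pics/{n}.png',d[n]['color']); print(n,(-d[n]['R'].T@d[n]['t']).round(3),d[n]['R'][2].round(2))
s=read_state(); print({k:np.round(v,3).tolist() for k,v in s.items()})
E
```

```text
side [0.105 0.825 1.041] [ 0.36 -0.63 -0.69]
top [0.499 0.025 1.284] [ 0.08 -0.   -1.  ]
{'time_s': 0.1, 'joint_positions': [-87.175, 30.273, 82.149, -0.001, 67.69, -10.228], 'qvel': [0.006, -0.098, -0.271, 0.025, 0.038, -0.142], 'tau': [-0.0, -44.099, -17.715, 0.063, 0.053, -0.0], 'position': [0.141, -0.608, 0.24], 'tcp_rot': [[0.974, 0.226, -0.0], [0.226, -0.974, 0.002], [0.0, -0.002, -1.0]], 'force': [-0.734, -0.252, 0.23], 'moment': [-0.018, -0.029, -0.05], 'grasp_force': 0.0, 'opening': 1.003}
```

View pics/top.png

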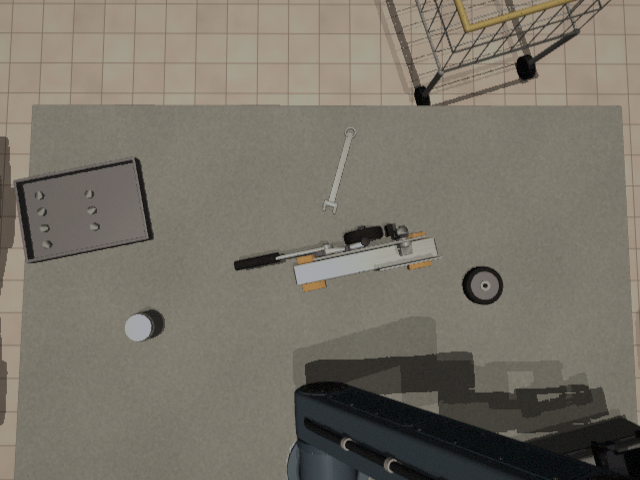

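View pics/side.png

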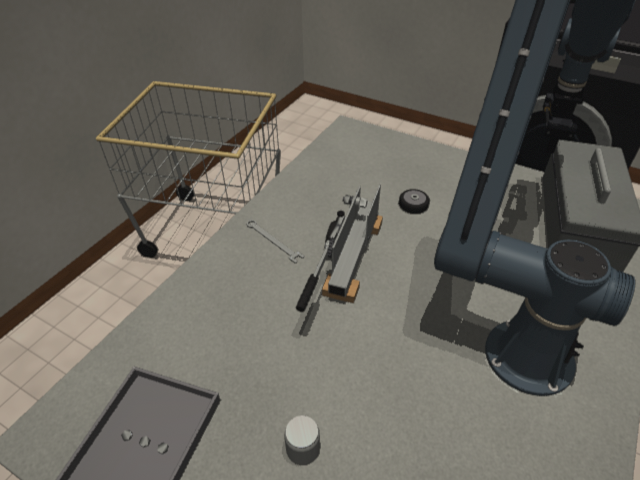

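```bash
python3 - <<'E'
from h import *
import pickle
d=pickle.load(open('d.pkl','rb'))
for n in d:
    w=cloud(d[n]); roi=np.zeros((480,640),bool)
    if n=='top': roi[215:300,225:450]=1
    else: roi[180:310,290:390]=1
    P=w[roi&~np.isnan(w[...,0])]
    print(n,'bench z',np.median(P[P[:,2]<.02][:,2]))
    t=P[(P[:,2]>.062)&(P[:,2]<.078)]
    if n=='top':
        r=cv2.minAreaRect((t[:,:2]*1000).astype(np.float32)); print(r,cv2.boxPoints(r).round(1).tolist(),np.median(t[:,2]))
    k=P[(P[:,2]>.145)&(P[:,2]<.158)]
    print(len(k)); 
    g=P[(P[:,2]>.09)&(P[:,2]<.175)]
    h,_=np.histogram(g[:,2],np.arange(.09,.176,.005)); print(h)
    np.save(f'P_{n}.npy',P)
c=d['top']; im=cv2.resize(c['color'][205:305,225:450],None,fx=3.5,fy=3.5,interpolation=cv2.INTER_CUBIC); cv2.imwrite('pics/topc.png',im)
E
```

```text
side bench z -0.0001736741042796883
380
[ 77  79  62  61  71 111 267 296 103 126 115 125 208  68  19   0   0]
top bench z 0.0004406547925887503
((555.5148315429688, -87.292236328125), (104.76293182373047, 363.0960998535156), 11.71692180633545) [[467.3999938964844, 79.80000305175781], [541.0999755859375, -275.70001220703125], [643.7000122070312, -254.39999389648438], [569.9000244140625, 101.0999984741211]] 0.07026785198184313
622
[115 146  75  24  23  65 226 388  89 106 152 144 370 137  50   5   0]
```

View pics/topc.png

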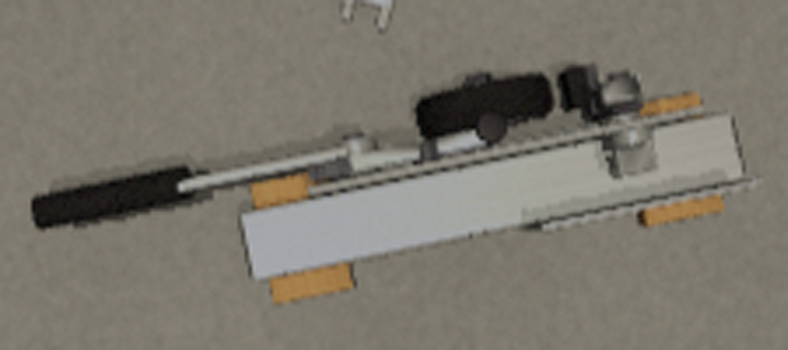

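```bash
cat > fit.py <<'E'
from h import *
from scipy.optimize import least_squares
def box(p,lo,hi):
    c=(np.array(lo)+hi)/2; h=(np.array(hi)-lo)/2; q=abs(p-c)-h
    return np.linalg.norm(np.maximum(q,0),axis=1)+np.minimum(q.max(1),0)
def cyl(p,a,b,r):
    a=np.array(a,float);b=np.array(b,float);L=np.linalg.norm(b-a);u=(b-a)/L;s=(p-a)@u
    rad=np.linalg.norm(p-a-s[:,None]*u,axis=1)-r; ax=abs(s-L/2)-L/2
    q=np.c_[rad,ax]; return np.linalg.norm(np.maximum(q,0),axis=1)+np.minimum(q.max(1),0)
def sdf(p):
    return np.min([box(p,[-50,-220,20],[0,140,70]),box(p,[0,-182,0],[6,88,152]),box(p,[-54,-210,60],[-50,-60,152]),
      cyl(p,[27,165,115],[27,275,115],12),cyl(p,[25,-50,50],[55,-50,50],50),cyl(p,[-30,-135,130],[-12,-135,130],13),
      cyl(p,[20,-40,150],[20,-40,161],11),cyl(p,[10,50,115],[20,50,115],36)],axis=0)
def tob(x,P):
    c,s=np.cos(x[2]),np.sin(x[2]); R=np.array([[c,-s,0],[s,c,0],[0,0,1]])
    return (P*1000-[x[0],x[1],0])@R
def fit(P,x0):
    P=P[(P[:,2]>.03)]
    f=lambda x:np.clip(sdf(tob(x,P)),-15,15)
    return least_squares(f,x0,loss='soft_l1',f_scale=1.5,x_scale=[1,1,.01]),f
E
python3 - <<'E'
from fit import *
Ps=[np.load('P_top.npy'),np.load('P_side.npy')]
for P in Ps+[np.vstack(Ps)]:
    r,f=fit(P,[590,-50,np.radians(11.7)]); e=abs(f(r.x)); print(r.x[:2].round(1),np.degrees(r.x[2]).round(2),np.percentile(e,[50,75,90]).round(2),len(e))
x=r.x; c,s=np.cos(x[2]),np.sin(x[2])
for n,p in dict(plate_top=(3,-135,152),head=(-21,-135,130),grip=(27,235,115),button=(20,-40,161)).items():
    print(n,round(x[0]+c*p[0]-s*p[1],1),round(x[1]+s*p[0]+c*p[1],1),p[2])
E
```

```text
[547.3 -48.6] 12.24 [1.8  3.48 8.89] 5576
[541.6 -46.6] 11.72 [1.04 2.55 6.12] 3927
[543.  -47.4] 11.62 [1.66 3.22 9.06] 9503
plate_top 573.1 -179.1 152
head 549.6 -183.9 130
grip 522.1 188.2 115
button 570.6 -82.6 161
```

Request:
drive_tool(
  steps=[
    [60,1,-1,-0.4,0,0,-0.4],
    [60,1,-1,-0.4,0,0,-0.4],
    [60,1,-1,-0.4,0,0,-0.4],
    [60,1,-1,-0.4,0,0,-0.4],
  ],
)

```text
time_s: 0.5
position: [0.2323, -0.4612, 0.2896]
tcp_rot: [[0.671, 0.742, 0.0], [0.742, -0.671, 0.002], [0.002, -0.001, -1.0]]
force: [-0.4, -0.8, -1.2]
opening: 0.736
grasp_force: 0.0
```

Request:
drive_tool(
  steps=[
    [60,1,0,0,0,0,-0.4],
    [60,1,0,0,0,0,-0.4],
    [60,1,0,0,0,0,-0.4],
    [60,1,0,0,0,0,-0.4],
    [60,1,0,0,0,0,-0.4],
  ],
)

```text
time_s: 1.0
position: [0.3126, -0.3755, 0.2891]
tcp_rot: [[0.141, 0.99, -0.0], [0.99, -0.141, 0.0], [0.0, -0.0, -1.0]]
force: [0.3, -0.2, -0.2]
opening: 0.691
grasp_force: 0.0
```

Request:
drive_tool(
  steps=[
    [60,1,1,0,0,0,-0.23],
    [60,1,1,0,0,0,-0.23],
    [60,1,1,0,0,0,-0.23],
    [60,1,1,0,0,0,-0.23],
    [60,1,1,0,0,0,-0.23],
  ],
)

```text
time_s: 1.5
position: [0.4496, -0.2735, 0.2889]
tcp_rot: [[-0.201, 0.98, 0.0], [0.98, 0.201, 0.0], [0.0, 0.0, -1.0]]
force: [0.2, -0.1, -0.3]
opening: 0.687
grasp_force: 0.0
```

```bash
python3 - <<'E'
from fit import *
c=cap('wrist'); cv2.imwrite('pics/w1.png',c['color']); print((-c['R'].T@c['t']).round(3),c['R'].round(2).tolist(),c['fx'])
w=cloud(c); P=w[~np.isnan(w[...,0])]; P=P[(P[:,0]>.45)&(P[:,2]<.2)&(P[:,1]>-.3)]; np.save('P_w1.npy',P); print(len(P))
if len(P)>500:
    r,f=fit(P[::5],[544,-47,.204]); e=abs(f(r.x)); print(r.x,np.percentile(e,[50,75,90]))
E
```

```text
[ 0.436 -0.206  0.432] [[0.98, 0.2, 0.0], [0.19, -0.95, 0.26], [0.05, -0.25, -0.97]] 355.34585626323127
77025
[ 5.36664522e+02 -5.07666545e+01  2.09784472e-01] [0.90848571 1.5028668  3.66950584]
```

View pics/w1.png

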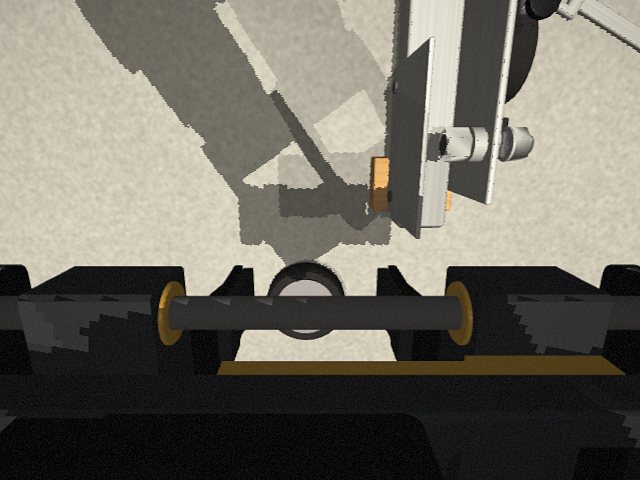

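Request:
drive_tool(
  steps=[
    [60,1,0.6,0,0,0,0],
    [60,1,0.6,0,0,0,0],
    [60,1,0.6,0,0,0,0],
  ],
)

```text
time_s: 1.85
position: [0.4938, -0.1427, 0.289]
tcp_rot: [[-0.196, 0.981, -0.001], [0.981, 0.196, 0.0], [0.001, -0.001, -1.0]]
force: [0.8, -0.1, -0.1]
opening: 0.689
grasp_force: 0.0
```

Request:
drive_tool(
  steps=[
    [60,1,0.6,0,0,0,0],
    [60,1,0.6,0,0,0,0],
    [60,1,0.6,0,0,0,0],
    [60,1,0.6,0,0,0,0],
  ],
)

```text
time_s: 2.25
position: [0.5414, -0.0084, 0.2891]
tcp_rot: [[-0.202, 0.979, 0.0], [0.979, 0.202, 0.001], [0.001, 0.001, -1.0]]
force: [-0.6, -0.8, 0.3]
opening: 0.694
grasp_force: 0.0
```

```bash
python3 - <<'E'
from fit import *
c=cap('wrist'); cv2.imwrite('pics/w2.png',c['color'])
w=cloud(c); P=w[~np.isnan(w[...,0])]; P=P[(P[:,0]>.42)&(P[:,2]<.2)]; np.save('P_w2.npy',P); print(len(P))
Q=np.load('P_w1.npy')
for A in(P[::5],np.vstack([P[::5],Q[::5]])):
    r,f=fit(A,[540,-48,.204]); e=abs(f(r.x)); print(r.x,np.percentile(e,[50,75,90]))
b=tob(r.x,P)
g=b[(b[:,1]>200)&(b[:,2]>80)]; print(len(g), np.percentile(g,[1,50,99],axis=0).round(1))
s=read_state(); print(tob(r.x,np.array([s['position']])),s['joint_positions'])
E
```

```text
121100
[ 5.45336462e+02 -5.04308180e+01  2.18882472e-01] [0.84266157 1.95555768 8.9594588 ]
[ 5.42505912e+02 -5.01019545e+01  2.00188654e-01] [0.52300974 1.16866042 6.16357685]
624 [[ 13.4 200.2 116.3]
 [ 24.7 207.3 125.2]
 [ 36.9 215.8 128.3]]
[[  6.2404827   39.13560762 289.02046516]] [-1.29317252e+01  2.05525681e+01  9.08183561e+01 -4.42160168e-02
  6.86574397e+01 -2.45192119e+01]
```

View pics/w2.png

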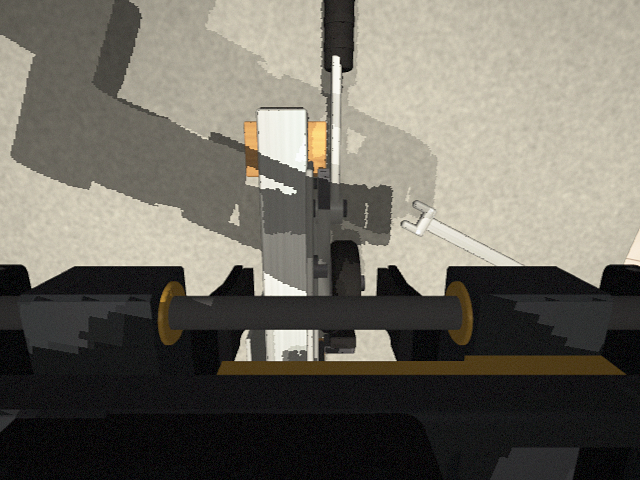

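Request:
drive_tool(
  steps=[
    [70,1,0.16,0,0,0,0],
    [70,1,0.16,0,0,0,0],
    [70,1,0.16,0,0,0,0],
  ],
)

```text
time_s: 2.6
position: [0.5349, 0.1108, 0.2891]
tcp_rot: [[-0.198, 0.98, -0.001], [0.98, 0.198, 0.0], [0.001, -0.001, -1.0]]
force: [-0.2, -1.0, 1.1]
opening: 0.788
grasp_force: 0.0
```

Request:
drive_tool(
  steps=[
    [70,0.63,0,0.5,0,0,0],
    [70,0.63,0,0.5,0,0,0],
    [70,0.63,0,0.5,0,0,0],
    [70,0.63,0,0.5,0,0,0],
  ],
)

```text
time_s: 3.0
position: [0.5204, 0.1828, 0.2286]
tcp_rot: [[-0.199, 0.98, -0.002], [0.98, 0.199, -0.001], [-0.001, -0.002, -1.0]]
force: [0.8, -0.2, -0.2]
opening: 0.803
grasp_force: 0.0
```

```bash
python3 - <<'E'
from fit import *
c=cap('wrist'); w=cloud(c); P=w[~np.isnan(w[...,0])]; P=P[(P[:,0]>.42)&(P[:,2]<.17)]; np.save('P_w3.npy',P)
X=[542.5,-50.1,.2005]; b=tob(X,P); g=b[(b[:,1]>150)&(b[:,2]>80)&(b[:,2]<135)&(abs(b[:,0]-27)<35)]
for lo in range(170,290,20):
    q=g[(g[:,1]>lo)&(g[:,1]<lo+20)]
    if len(q)>20: print(lo,len(q),np.percentile(q,[2,50,98],axis=0).round(1)[:,[0,2]].tolist())
print(g[:,1].max()); s=read_state(); print(tob(X,np.array([s['position']])))
cv2.imwrite('pics/w3.png',c['color'])
E
```

```text
170 81 [[13.6, 114.8], [25.3, 123.0], [37.7, 126.7]]
190 778 [[13.9, 116.7], [25.3, 125.5], [36.8, 128.0]]
210 829 [[14.0, 117.0], [25.3, 125.6], [37.2, 128.2]]
230 884 [[13.5, 116.0], [25.3, 125.5], [37.0, 128.1]]
250 937 [[13.8, 116.3], [25.3, 125.4], [36.9, 128.1]]
270 338 [[14.4, 106.9], [25.3, 124.1], [36.0, 127.4]]
276.0172304982993
[[ 25.66798324 232.22093075 229.50431965]]
```

View pics/w3.png

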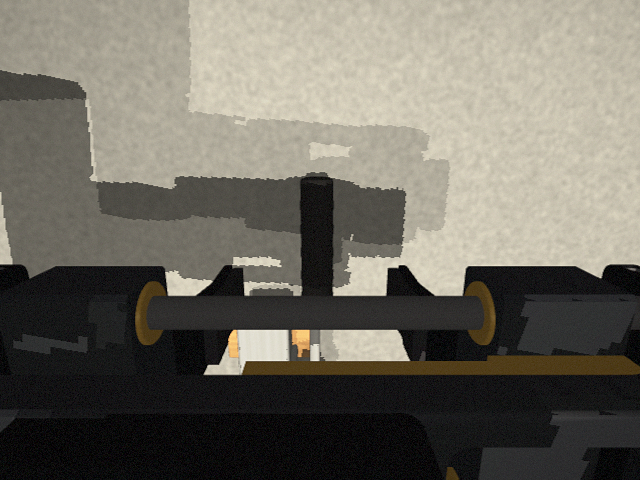

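Request:
drive_tool(
  steps=[
    [70,0,0,0.4,0,0,0],
    [70,0,0,0.75,0,0,0],
    [70,0,0,0.94,0,0,0],
    [20,0,0,0.94,0,0,0],
    [15,0,0,0.94,0,0,0],
    [15,0,0,0.94,0,0,0],
    [15,0,0,0.94,0,0,0],
    [15,0,0,0.94,0,0,0],
  ],
)

```text
time_s: 3.85
position: [0.5214, 0.1847, 0.1179]
tcp_rot: [[-0.201, 0.98, 0.003], [0.98, 0.201, 0.0], [-0.0, 0.003, -1.0]]
force: [-0.5, -0.2, -0.1]
opening: 0.436
grasp_force: 0.0
```

Request:
drive_tool(
  steps=[
    [15,0,0,0,0,0,0],
    [15,0,0,0,0,0,0],
    [15,0,0,0,0,0,0],
    [15,-0.008,0,-0.153,0,0,0],
    [15,-0.031,0,-0.305,0,0,0],
    [15,-0.068,0,-0.453,0,0,0],
    [15,-0.121,0,-0.597,0,0,0],
    [15,-0.188,0,-0.735,0,0,0],
  ],
)

```text
time_s: 4.65
position: [0.5255, 0.1628, 0.2047]
tcp_rot: [[-0.201, 0.98, 0.001], [0.98, 0.201, 0.001], [0.001, 0.001, -1.0]]
force: [3.3, -0.7, -6.3]
opening: 0.265
grasp_force: 30.0
```

Request:
drive_tool(
  steps=[
    [15,-0.055,0,-0.09,0,0,0],
    [15,-0.116,0,-0.181,0,0,0],
    [15,-0.185,0,-0.265,0,0,0],
    [15,-0.256,0,-0.343,0,0,0],
    [15,-0.256,0,-0.343,0,0,0],
    [15,-0.256,0,-0.343,0,0,0],
  ],
)

```text
time_s: 5.25
position: [0.5318, 0.1323, 0.2462]
tcp_rot: [[-0.2, 0.98, 0.002], [0.98, 0.2, 0.0], [-0.0, 0.002, -1.0]]
force: [4.8, 1.0, -1.4]
opening: 0.267
grasp_force: 30.0
```

```bash
cat > lev.py <<'E'
from fit import *
X=[542.5,-50.1,.2005]
s=read_state(); p=tob(X,np.array([s['position']]))[0]; print('tcp',p.round(1),np.degrees(0)+np.arctan2(p[2]-115,p[1]-50))
for n in('side','top'):
    w=cloud(cap(n)); b=tob(X,w[~np.isnan(w[...,0])])
    g=b[(b[:,1]>105)&(b[:,2]>90)&(abs(b[:,0]-26)<22)&(np.hypot(b[:,1]-50,b[:,2]-115)<240)]
    g=g[(g[:,1]-50)<150+0*g[:,1]] if 0 else g
    # bar section nearer hinge
    r=np.hypot(g[:,1]-50,g[:,2]-115); a=np.arctan2(g[:,2]-115,g[:,1]-50)
    for lo,hi in((65,110),(120,155),(205,240)):
        k=(r>lo)&(r<hi)
        if k.sum()>8: print(n,lo,k.sum(),np.percentile(a[k],[10,50,90]).round(3))
E
python3 lev.py
```

```text
tcp [ 25.9 180.9 246.2] 0.7865952533972879
side 65 26 [0.629 0.727 0.852]
side 205 182 [0.734 0.796 0.87 ]
top 65 31 [0.79  0.878 0.907]
top 120 43 [0.828 0.849 0.869]
```

Request:
drive_tool(
  steps=[
    [70,0,0,0,0,0,0],
    [70,0,0,0,0,0,0],
    [70,0,0,0,0,0,0],
    [70,0,0,0,0,0,0],
    [70,0,0,-0.4,0,0,0],
    [70,0,0,-0.8,0,0,0],
    [70,0,0,-0.8,0,0,0],
  ],
)

```text
time_s: 6.05
position: [0.5348, 0.1328, 0.3488]
tcp_rot: [[-0.201, 0.98, 0.014], [0.98, 0.201, 0.0], [-0.002, 0.014, -1.0]]
force: [0.3, 0.2, 0.4]
opening: 0.772
grasp_force: 0.0
```

```bash
python3 lev.py; python3 - <<'E'
from h import *
c=cap('side'); cv2.imwrite('pics/s2.png',cv2.resize(c['color'][150:320,250:440],None,fx=3,fy=3,interpolation=cv2.INTER_CUBIC))
E
```

```text
tcp [ 28.9 180.7 348.8] 1.0608872687490494
side 65 27 [0.588 0.708 0.807]
side 120 28 [0.659 0.739 0.793]
side 205 108 [0.684 0.723 0.761]
top 65 38 [0.758 0.838 0.859]
top 120 67 [0.769 0.802 0.827]
```

View pics/s2.png

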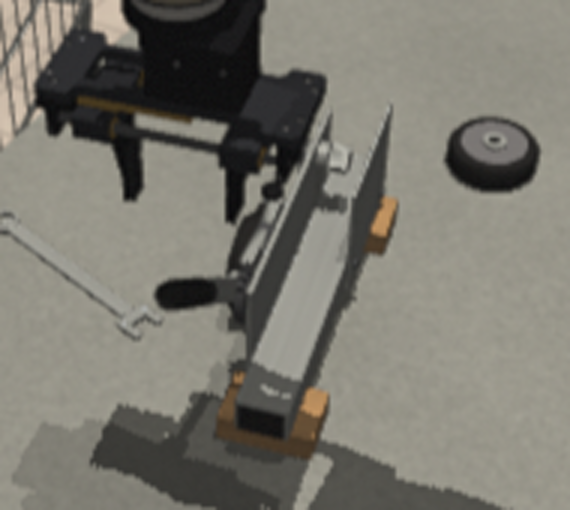

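Request:
drive_tool(
  steps=[
    [0,-1,0,0,0,0,0],
    [0,-1,0,0,0,0,0],
    [0,-1,0,0,0,0,0],
    [0,-1,0,0,0,0,0],
  ],
)

```text
time_s: 6.6
position: [0.5548, 0.0122, 0.3394]
tcp_rot: [[-0.196, 0.98, -0.005], [0.981, 0.196, -0.0], [0.001, -0.005, -1.0]]
force: [0.1, 0.6, 0.8]
opening: 0.532
grasp_force: 0.0
```

Request:
drive_tool(
  steps=[
    [0,-0.84,-0.03,0.3,0,0,0],
    [0,-0.84,-0.03,0.6,0,0,0],
    [0,-0.84,-0.03,0.9,0,0,0],
    [0,-0.84,-0.03,0.9,0,0,0],
    [0,-0.84,-0.03,0.9,0,0,0],
  ],
)

```text
time_s: 7.1
position: [0.5701, -0.0832, 0.2314]
tcp_rot: [[-0.2, 0.98, -0.007], [0.98, 0.2, 0.003], [0.004, -0.006, -1.0]]
force: [-0.2, -0.0, 0.4]
opening: 0.072
grasp_force: 0.0
```

```bash
python3 - <<'E'
from fit import *
X=[542.5,-50.1,.2005]
for n in('w1','w2','top','side'):
    b=tob(X,np.load(f'P_{n}.npy')); k=b[(b[:,2]>157)&(b[:,2]<166)&(abs(b[:,1]+40)<25)&(abs(b[:,0]-20)<20)]
    if len(k): print(n,len(k),np.median(k,axis=0).round(1),np.percentile(k,[3,97],axis=0).round(1).tolist())
s=read_state(); print(tob(X,np.array([s['position']])),s['opening'],s['force'])
E
```

```text
w1 510 [ 18.  -44.4 160.7] [[9.2, -49.6, 157.7], [28.1, -39.9, 162.5]]
w2 49 [ 19.5 -46.8 161.2] [[13.9, -49.7, 159.6], [25.4, -45.7, 162.1]]
top 64 [ 22.1 -38.7 161.2] [[13.2, -47.0, 157.2], [32.3, -29.0, 165.1]]
side 36 [ 20.1 -34.8 160. ] [[9.8, -44.1, 157.4], [28.4, -23.2, 164.3]]
[[ 20.43731502 -37.92875442 231.38946513]] 0.07198453427657928 [-0.19319121 -0.03454742  0.38471566]
```

Request:
drive_tool(
  steps=[
    [0,-0.015,0,0.3,0,0,0],
    [0,-0.015,0,0.4,0,0,0],
    [0,-0.015,0,0.43,0,0,0],
    [0,-0.015,0,0.45,0,0,0],
    [0,-0.015,0,0.47,0,0,0],
    [0,-0.015,0,0.48,0,0,0],
    [0,-0.015,0,0.48,0,0,0],
    [0,-0.015,0,0.48,0,0,0],
  ],
)

```text
time_s: 7.9
position: [0.5735, -0.0864, 0.1782]
tcp_rot: [[-0.201, 0.98, 0.003], [0.98, 0.201, -0.001], [-0.002, 0.003, -1.0]]
force: [0.2, 1.1, 5.6]
opening: 0.005
grasp_force: 3.1
```

```bash
python3 lev.py
```

```text
tcp [ 23.1 -41.7 178.2] 2.538768243643083
side 65 28 [0.593 0.707 0.806]
side 120 32 [0.665 0.737 0.792]
side 205 109 [0.688 0.726 0.763]
top 65 36 [0.752 0.834 0.863]
top 120 136 [0.757 0.796 0.822]
top 205 150 [0.715 0.765 0.784]
```

Request:
drive_tool(
  steps=[
    [0,-0.0,-0.01,0.02,0,0,0],
    [0,0,-0.01,0.04,0,0,0],
    [0,0,-0.01,0.05,0,0,0],
    [0,0,-0.01,0.05,0,0,0],
    [0,0,-0.01,0.05,0,0,0],
    [0,0,-0.01,0.05,0,0,0],
    [0,0,-0.01,0.05,0,0,0],
  ],
)

```text
time_s: 8.7
position: [0.5731, -0.0876, 0.1719]
tcp_rot: [[-0.201, 0.98, 0.005], [0.98, 0.201, -0.002], [-0.003, 0.004, -1.0]]
force: [1.7, -2.4, 6.9]
opening: 0.007
grasp_force: 3.9
```

```bash
python3 lev.py
```

```text
tcp [ 22.5 -42.9 171.9] 2.592034958099625
side 65 71 [-0.06   0.099  0.162]
side 120 104 [0.026 0.072 0.093]
side 205 119 [-0.01   0.039  0.058]
top 65 70 [0.072 0.133 0.189]
top 120 149 [0.039 0.076 0.099]
top 205 88 [0.022 0.046 0.064]
```

Request:
drive_tool(
  steps=[
    [0,0,0,-0.3,0,0,0],
    [0,0,0,-0.7,0,0,0],
    [40,-0.3,-0.1,-0.8,0,0,0.1],
    [60,-0.77,-0.36,-0.8,0,0,0.2],
    [60,-0.77,-0.36,-0.8,0,0,0.3],
    [60,-0.77,-0.36,-0.8,0,0,0.4],
    [60,-0.77,-0.36,-0.8,0,0,0.5],
    [60,-0.77,-0.36,-0.8,0,0,0.5],
  ],
)

```text
time_s: 9.6
position: [0.5465, -0.1854, 0.2655]
tcp_rot: [[0.521, 0.853, -0.002], [0.853, -0.521, 0.002], [0.0, -0.003, -1.0]]
force: [-0.6, 0.4, 0.3]
opening: 0.466
grasp_force: 0.0
```

Request:
drive_tool(
  steps=[
    [60,0,0,0,0,0,0.1],
    [60,0,0,0,0,0,0.2],
    [60,0,0,0,0,0,0.3],
    [60,0,0,0,0,0,0.4],
    [60,0,0,0,0,0,0.5],
    [60,0,0,0,0,0,0.55],
    [60,0,0,0,0,0,0.55],
  ],
)

```text
time_s: 10.3
position: [0.547, -0.1851, 0.2657]
tcp_rot: [[0.98, 0.2, -0.001], [0.2, -0.98, 0.001], [-0.001, -0.001, -1.0]]
force: [0.6, 0.0, 0.5]
opening: 0.69
grasp_force: 0.0
```

```bash
python3 lev.py; python3 - <<'E'
from fit import *
X=[542.5,-50.1,.2005]
s=read_state(); print(tob(X,np.array([s['position']])),s['tcp_rot'])
c=cap('wrist'); cv2.imwrite('pics/w4.png',c['color'])
w=cloud(c); P=w[~np.isnan(w[...,0])]; P=P[(P[:,0]>.45)&(P[:,2]<.2)]; np.save('P_w4.npy',P)
for n in('w1','w4'):
    b=tob(X,np.load(f'P_{n}.npy')); g=b[(b[:,2]>105)&(b[:,2]<149)&(abs(b[:,1]+135)<20)&(b[:,0]>-45)&(b[:,0]<-6)]
    if len(g)>30:
        print(n,len(g),np.percentile(g,[2,50,98],axis=0).round(1).tolist())
        h=g[(g[:,0]>-27)&(g[:,0]<-13)]; i=np.round(h[:,1]/2)
        print([(int(2*k),round(float(np.median(h[i==k][:,2])),1),int((i==k).sum())) for k in np.unique(i)])
    for nm,m in(('plate',(b[:,2]>146)&(b[:,2]<156)&(abs(b[:,0]-3)<7)&(b[:,1]<-60)),('kick',(b[:,2]>146)&(b[:,2]<156)&(abs(b[:,0]+52)<8)&(b[:,1]<-60))):
        if m.sum()>10: print(n,nm,m.sum(),np.percentile(b[m],[3,50,97],axis=0).round(1).tolist())
E
```

```text
tcp [ -22.5 -133.2  265.7] 2.4531329063358576
side 65 71 [-0.071  0.103  0.16 ]
side 120 106 [0.029 0.069 0.096]
side 205 119 [-0.012  0.037  0.057]
top 65 69 [0.094 0.132 0.177]
top 120 149 [0.038 0.076 0.105]
top 205 87 [0.026 0.049 0.064]
[[ -22.40142159 -133.38930505  265.8959434 ]] [[ 9.79740286e-01  2.00269968e-01 -9.55199636e-04]
 [ 2.00270598e-01 -9.79740429e-01  6.15928745e-04]
 [-8.12495671e-04 -7.94748607e-04 -9.99999354e-01]]
w1 1318 [[-30.8, -147.4, 122.8], [-20.5, -134.3, 140.0], [-6.7, -121.2, 144.3]]
[(-148, 129.7, 18), (-146, 133.6, 34), (-144, 138.6, 35), (-142, 140.8, 50), (-140, 141.2, 37), (-138, 141.8, 50), (-136, 142.0, 52), (-134, 142.6, 35), (-132, 142.7, 52), (-130, 143.0, 37), (-128, 141.6, 52), (-126, 138.7, 52), (-124, 136.1, 35), (-122, 133.8, 51)]
w1 plate 1771 [[-0.6, -176.5, 146.5], [1.2, -115.1, 151.4], [5.1, -62.9, 153.1]]
w1 kick 1431 [[-54.4, -203.7, 146.6], [-53.0, -126.9, 151.6], [-50.2, -63.8, 153.2]]
w4 982 [[-29.2, -147.4, 129.3], [-17.8, -133.6, 140.9], [-6.4, -120.9, 144.1]]
[(-148, 128.0, 17), (-146, 132.5, 34), (-144, 137.5, 40), (-142, 140.8, 45), (-140, 141.2, 51), (-138, 141.6, 34), (-136, 141.9, 51), (-134, 142.2, 35), (-132, 142.5, 52), (-130, 142.9, 43), (-128, 141.6, 44), (-126, 139.2, 46), (-124, 136.5, 39), (-122, 134.4, 34), (-120, 132.8, 17)]
w4 plate 1454 [[0.5, -176.4, 148.6], [3.8, -119.7, 151.6], [6.5, -63.6, 153.0]]
w4 kick 1069 [[-53.4, -205.1, 146.4], [-50.4, -134.4, 151.5], [-49.2, -63.7, 153.0]]
```

View pics/w4.png

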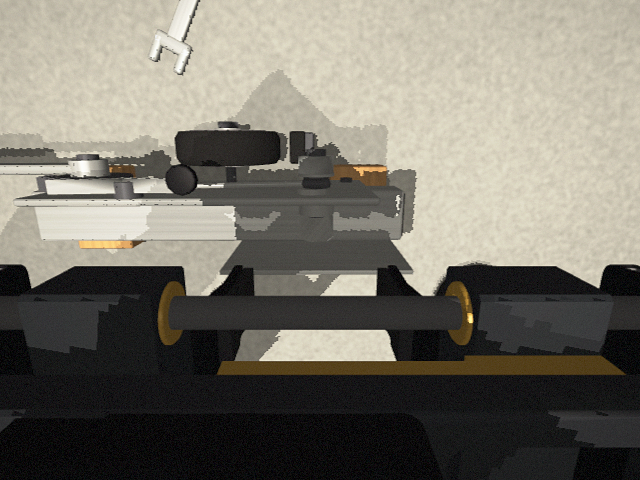

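Request:
drive_tool(
  steps=[
    [60,0.012,-0.129,0.2,-0.05,0,0],
    [60,0.012,-0.129,0.4,-0.1,0,0],
    [60,0.012,-0.129,0.515,-0.147,0,0],
    [60,0.012,-0.129,0.515,-0.147,0,0],
    [60,0.012,-0.129,0.515,-0.147,0,0],
  ],
)

```text
time_s: 10.95
position: [0.5461, -0.17, 0.2046]
tcp_rot: [[0.98, 0.194, 0.043], [0.198, -0.957, -0.213], [-0.0, 0.218, -0.976]]
force: [0.1, -0.3, 0.4]
opening: 0.688
grasp_force: 0.0
```

```bash
cat > where.py <<'E'
from fit import *
X=[542.5,-50.1,.2005]
s=read_state(); p=tob(X,np.array([s['position']]))[0]; R=np.array(s['tcp_rot'])
c,k=np.cos(X[2]),np.sin(X[2]); B=np.array([[c,-k,0],[k,c,0],[0,0,1]]); Rb=B.T@R
print('t',s['time_s'],'p',p.round(1),'lean',np.arctan2(Rb[1,2],-Rb[2,2]).round(3),'z',Rb[:,2].round(3),'x',Rb[:,0].round(3),'open mm',s['opening']*87,'F',np.round(s['force'],1),'Mb',(B.T@np.array(s['moment'])).round(2),s['grasp_force'])
d=np.array([-21,-134.5,130])-p; print('to head in tool axes',(Rb.T@d).round(1))
E
python3 where.py
```

```text
t 10.95 p [ -20.4 -118.3  204.6] lean -0.219 z [-0.    -0.218 -0.976] x [ 1.    -0.001 -0.   ] open mm 59.82773040677349 F [ 0.1 -0.3  0.4] Mb [ 0.16 -0.07 -0.03] 0.0
to head in tool axes [-0.6 -0.4 76.3]
```

Request:
drive_tool(
  steps=[
    [60,-0.005,0,0.2,0,0,0],
    [60,-0.005,0,0.4,0,0,0],
    [60,-0.005,0,0.55,0,0,0],
    [60,-0.005,0,0.583,0,0,0],
    [60,-0.005,0,0.583,0,0,0],
  ],
)

```text
time_s: 11.45
position: [0.5488, -0.1865, 0.1366]
tcp_rot: [[0.981, 0.191, 0.044], [0.196, -0.957, -0.215], [0.001, 0.219, -0.976]]
force: [-0.3, 1.0, 0.7]
opening: 0.688
grasp_force: 0.0
```

Request:
drive_tool(
  steps=[
    [15,0,0,0,0,0,0],
    [15,0,0,0,0,0,0],
    [15,0,0,0,0,0,0],
    [15,0,0,0,0,0,0],
    [15,0,0,0,0,0,0],
    [15,0,0,0,0,0,0],
    [15,0,0,0,0,0,0],
  ],
)

```text
time_s: 12.15
position: [0.548, -0.1845, 0.1362]
tcp_rot: [[0.981, 0.192, 0.043], [0.196, -0.957, -0.213], [0.0, 0.218, -0.976]]
force: [-0.9, 4.0, 2.6]
opening: 0.282
grasp_force: 30.0
```

```bash
python3 where.py
```

```text
t 12.15 p [ -21.4 -132.9  136.2] lean -0.219 z [-0.001 -0.218 -0.976] x [ 1.    -0.003  0.   ] open mm 24.53650415745326 F [-0.9  4.   2.6] Mb [ 0.81 -0.15 -0.03] 30.00057497061789
to head in tool axes [0.4 0.3 6.4]
```

Request:
drive_tool(
  steps=[
    [15,0,0.005,0,0.067,0,0],
    [15,0,0.01,0.001,0.133,0,0],
    [15,0,0.015,0.002,0.2,0,0],
    [15,0,0.02,0.004,0.267,0,0],
    [15,0,0.023,0.0055,0.32,0,0],
    [15,0,0.025,0.0065,0.347,0,0],
    [15,0,0.025,0.0065,0.347,0,0],
    [15,0,0.025,0.0065,0.347,0,0],
  ],
)

```text
time_s: 12.95
position: [0.5486, -0.1877, 0.1361]
tcp_rot: [[0.981, 0.187, -0.059], [0.196, -0.936, 0.292], [-0.0, -0.298, -0.955]]
force: [1.0, 4.9, 1.9]
opening: 0.279
grasp_force: 30.0
```

```bash
python3 where.py
```

```text
t 12.95 p [ -21.4 -136.1  136.1] lean 0.302 z [ 0.001  0.298 -0.955] x [ 1.    -0.003 -0.   ] open mm 24.25557522633226 F [1.  4.9 1.9] Mb [ 0.51 -0.25 -0.03] 30.00023066997528
to head in tool axes [0.4 0.3 6.2]
```

Request:
drive_tool(
  steps=[
    [15,0,0.0015,0,0.013,0,0],
    [15,0,0.0025,0.0005,0.027,0,0],
    [15,0,0.0025,0.0005,0.027,0,0],
    [15,0,0.0025,0.0005,0.027,0,0],
  ],
)

```text
time_s: 13.35
position: [0.5487, -0.188, 0.136]
tcp_rot: [[0.981, 0.185, -0.066], [0.196, -0.923, 0.33], [-0.0, -0.337, -0.942]]
force: [1.4, 5.3, 2.7]
opening: 0.278
grasp_force: 30.0
```

```bash
python3 where.py
```

```text
t 13.35 p [ -21.4 -136.3  136. ] lean 0.343 z [ 0.001  0.337 -0.942] x [ 1.    -0.003 -0.   ] open mm 24.210037306974563 F [1.4 5.3 2.7] Mb [ 0.67 -0.25  0.  ] 30.00022552907467
to head in tool axes [0.4 0.3 6.2]
```

Request:
drive_tool(
  steps=[
    [15,0,0.0015,0,0.013,0,0],
    [15,0,0.0025,0.0005,0.027,0,0],
    [15,0,0.0025,0.0005,0.027,0,0],
    [15,0,0.0025,0.0005,0.027,0,0],
  ],
)

```text
time_s: 13.75
position: [0.5487, -0.1882, 0.1358]
tcp_rot: [[0.981, 0.182, -0.074], [0.196, -0.909, 0.368], [-0.0, -0.375, -0.927]]
force: [1.3, 5.8, 3.3]
opening: 0.279
grasp_force: 30.0
```

```bash
python3 where.py
```

```text
t 13.75 p [ -21.4 -136.6  135.8] lean 0.385 z [ 0.001  0.375 -0.927] x [ 1.    -0.003 -0.   ] open mm 24.231883794291754 F [1.3 5.8 3.3] Mb [ 0.78 -0.27 -0.04] 30.000292821787298
to head in tool axes [0.4 0.3 6.2]
```

Request:
drive_tool(
  steps=[
    [15,0,0.0015,0,0.013,0,0],
    [15,0,0.0025,0.001,0.027,0,0],
    [15,0,0.0025,0.001,0.027,0,0],
    [15,0,0.0025,0.001,0.027,0,0],
  ],
)

```text
time_s: 14.15
position: [0.5488, -0.1884, 0.1358]
tcp_rot: [[0.981, 0.179, -0.081], [0.196, -0.893, 0.405], [-0.0, -0.413, -0.911]]
force: [0.7, 5.9, 3.3]
opening: 0.276
grasp_force: 30.0
```

```bash
python3 where.py; python3 - <<'E'
from fit import *
X=[542.5,-50.1,.2005]
# hex visible from any camera? print profile of head region
for n in('side','top','wrist'):
    c=cap(n); w=cloud(c); b=tob(X,w.reshape(-1,3)); 
    k=(b[:,2]>112)&(b[:,2]<147)&(abs(b[:,1]+135)<16)&(b[:,0]>-34)&(b[:,0]<-8)
    print(n,k.sum())
    if n=='side':
        q=np.array([[0.549,-0.184,0.13]])@c['R'].T+c['t']; u=int(c['fx']*q[0,0]/q[0,2]+c['cx']);v=int(c['fy']*q[0,1]/q[0,2]+c['cy']); print(u,v)
        cv2.imwrite('pics/s3.png',cv2.resize(c['color'][v-45:v+45,u-60:u+60],None,fx=6,fy=6,interpolation=cv2.INTER_CUBIC))
E
```

```text
t 14.15 p [ -21.4 -136.8  135.8] lean 0.425 z [ 0.001  0.413 -0.911] x [ 1.    -0.003 -0.   ] open mm 24.011665782868025 F [0.7 5.9 3.3] Mb [ 0.65 -0.24 -0.1 ] 30.000222665257752
to head in tool axes [0.4 0.3 6.2]
side 24
363 202
top 0
wrist 1215
```

View pics/s3.png

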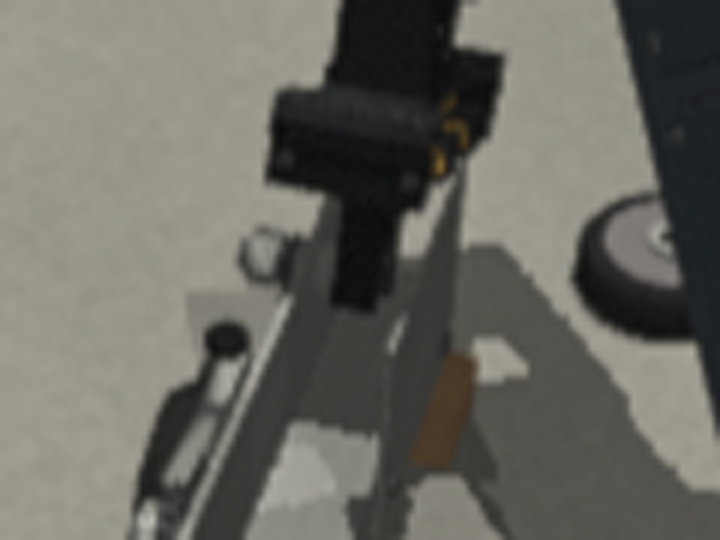

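```bash
cat > prof.py <<'E'
from fit import *
X=[542.5,-50.1,.2005]
c=cap('wrist'); b=tob(X,cloud(c).reshape(-1,3))
k=(b[:,2]>122)&(b[:,2]<148)&(abs(b[:,1]+135)<16)&(b[:,0]>-29)&(b[:,0]<-13); h=b[k]
i=np.round(h[:,1]/2); print([(int(2*j),round(float(np.median(h[i==j][:,2])),1),int((i==j).sum())) for j in np.unique(i)])
print(np.percentile(h[:,0],[5,50,95]))
E
python3 prof.py
```

```text
[(-150, 135.1, 7), (-148, 133.0, 29), (-146, 134.6, 59), (-144, 136.5, 54), (-142, 139.1, 33), (-140, 141.1, 26), (-138, 142.7, 15), (-136, 142.7, 17), (-134, 142.2, 20), (-132, 141.8, 27), (-130, 141.4, 30), (-128, 141.2, 42), (-126, 140.5, 35)]
[-17.02516019 -14.49658275 -13.10668785]
```

Request:
drive_tool(
  steps=[
    [15,0,0,0,0,0,0],
    [15,0,0,0,0,0,0],
    [15,0,0,0,0,0,0],
    [15,0,0,0,0,0,0],
    [15,0,0,0,0,0,0],
  ],
)

```text
time_s: 14.85
position: [0.5488, -0.1884, 0.1358]
tcp_rot: [[0.981, 0.179, -0.081], [0.196, -0.893, 0.404], [-0.0, -0.412, -0.911]]
force: [0.5, 5.3, 3.8]
opening: 0.278
grasp_force: 30.0
```

```bash
python3 where.py; python3 prof.py; python3 lev.py | grep 205
```

```text
t 14.85 p [ -21.4 -136.8  135.8] lean 0.425 z [ 0.001  0.412 -0.911] x [ 1.    -0.003 -0.   ] open mm 24.219045242343732 F [0.5 5.3 3.8] Mb [ 0.66 -0.24 -0.06] 30.000134543515742
to head in tool axes [0.4 0.3 6.2]
[(-150, 135.5, 9), (-148, 133.1, 27), (-146, 134.2, 59), (-144, 136.5, 49), (-142, 139.0, 35), (-140, 141.2, 25), (-138, 142.9, 18), (-136, 142.6, 19), (-134, 142.2, 22), (-132, 142.0, 22), (-130, 141.1, 32), (-128, 141.2, 45), (-126, 140.4, 34)]
[-16.96231912 -14.49407466 -13.14846172]
side 205 119 [-0.007  0.036  0.058]
top 205 85 [0.021 0.05  0.063]
```

```bash
python3 -c "from rig import order; print(order.hand_in())"
```

```text
the job is handed in; nothing more can be done
None
```

The job is handed in: the lever held by itself in the third notch, then dropped home when the button was pressed, and the gripper is still holding the adjuster bolt clockwise at about its 1.0 rad stop, judged from the camera depth of the head's flats; the spanner, spare wheel and tin were not touched.

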